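# Zero the spice mill and open it four clicks

## Task

Set the grind of the bench spice mill: turn its dial clockwise until it comes up against its stop and hold it there for a moment, snug but not forced (more than a light touch, no more than a firm twist of the fingertips). Then turn it back exactly four clicks, let go of it, and leave the things standing around the mill where they are.

Things in the scene. Friction and masses are not known exactly. Their poses are not given: they have to be found in the camera images.
- dial_grip (a point): Grip point of the mill's black plastic dial, on its vertical axis: mid-way along and across an upright bar grip 50 mm long, 14 mm thick, 36 mm tall that stands on a round skirt 69 mm wide. The point is 14 mm below the bar's upper edge, 22 mm above the skirt's top, 42 mm above the mill's flat top. Its x axis runs along the bar to the pointer end, z up; it turns with the dial.
- dial_mark (a point): Tip of the dial's pointer (low nose and thin bright line at one end of the bar): on the rim of the skirt's top, 34 mm from the axis, 22 mm lower than the grip point. At the stop it is within 0.06 rad of the collar's +x. Moment on the dial: 0.14 N m is 5 N on the stop (28 mm radius), 0.56 N m is 20 N: keep between, e.g. 0.25 N m. A strong grip can pass on far more.
- dial: The dial, origin on its axis level with the mill's top; x to the pointer, z up. Clockwise from above closes it, down to a solid stop; anticlockwise opens. 20 clicks a turn, 18 degrees (0.314 rad) each, about 0.1 N m to pass one; let go, it drops into the nearest click. Starts 2 to 8 clicks open. Turn it without pressing down or sideways, at most 1.5 rad a grasp, regrasping if needed.
- collar: Fixed steel ring round the dial (inner radius 36, outer 47 mm, 12 mm high), origin on the dial's axis level with the mill's top, z up. A tab and a long dark line lie on its +x axis: the pointer stands there at the stop (hidden pin inside). Short dark lines follow anticlockwise every 18 degrees, one a click. Each mill has it clamped at another angle, not square to the housing.
- mill: Low white bench spice mill, 185 (x) by 265 (y) mm, flat top 130 mm high, fixed; origin under its centre on the table, z up. On its top: the dial, axis 60 mm along -y, and an open steel hopper 100 mm wide, 52 mm tall, 78 mm along +y. Spout on the -x side.
- spoon_grip (a point): Wooden handle of a spoon 170 mm long that lies near the dial's end of the mill. Bystander.
- spice_jar: Closed amber jar 52 mm wide, 85 mm high, near the dial's end of the mill; origin under its centre. Bystander.
- can: Tin 74 mm wide, 110 mm high; origin under its centre. Bystander.
- tub: White lidded tub 118 mm wide, 78 mm high; origin under its centre. Bystander.
- oil_bottle: Green bottle 60 mm wide, 150 mm high; origin under its centre. Bystander.
- carton: Plain carton 60 x 100 x 90 mm high; origin under its centre. Bystander.
- bowl: Steel bowl 110 mm wide, 45 mm high; origin under its centre. Bystander.

How it is judged (in metres and radians):
On the way, in this order (a step that is already met when the one before it is completed fails the run):
1. the dial is held against its stop with 5 to 20 N at the stop (contact force between dial and collar above 5 N), for 0.3 s.
2. the dial is turned back four clicks (x of dial_mark in the frame of collar between 0.0073 and 0.0137 m and y of dial_mark in the frame of collar above 0.02 m), for 0.2 s.
At the end, for the whole second after the job is handed in: The dial rests, released and still, four clicks (72 degrees, within about 6 degrees) anticlockwise of its stop, so its pointer stands at the fourth short line of the collar after the long one, and none of the things around has moved by 30 mm (all of step 2 and angular speed of dial below 0.1 rad/s and contact force between the fingers and dial below 0.1 N and distance of each of spoon_grip, spice_jar, can, tub, oil_bottle, carton, bowl from where it was at the start of the episode below 0.03 m); the robot touches nothing.
It fails at once if the dial is forced: more than 20 N on the stop (about 0.56 N m) (contact force between dial and collar above 20 N).
It fails at once if a thing around the mill is pushed 30 mm or more from its place (distance of any of spoon_grip, spice_jar, can, tub, oil_bottle, carton, bowl from where it was at the start of the episode above 0.03 m).
It also fails if it takes over 51 s, if anything falls off the work surface, if the arm or the gripper's body presses on something with over 40 N, if the wrist force passes 120 N, or if a joint passes its speed limit or range.

## Robot

A 6-joint arm with a two-finger parallel gripper is mounted at the origin on the work surface. World frame = base frame: x ahead of the robot, y to its left, z up, the work surface at z = 0. Lengths are in mm, angles in rad, forces in N, time in s.
With the tool pointing down it reaches from about 350 to 775 mm from the base axis. Payload 7.3 kg.
Tool frame: the origin (TCP) lies between the finger pads; the fingertips stand 17 mm ahead of it and the grasp point (between the pads) lies 2 mm behind it; z points along the fingers, y is the direction in which the jaws open and shut (so a half turn about z gives the same grasp; the last joint's range is limited). The gripper opens to 92 mm and grips with 3 to 60 N. Pads are 19 mm wide; open, the fingers measure 130 mm over their backs; the gripper's body (75 mm by 190 mm) begins 47 mm behind the grasp point.
Start: joints at [-1.434, 0.342, 1.524, -0, 1.275, -0.146], TCP at [146.521, -504.16, 218.741] pointing down, gripper open.
Joint ranges: [-2.53, 2.53], [-0.77, 2.02], [0.04, 2.7], [-1, 4.14], [0.28, 2.66], [-3.11, 3.11]. Speed limits (rad/s): [2.57, 2.57, 3.14, 3.14, 3.14, 3.14].

## Interface

Orientations are given as [roll, pitch, yaw] about the fixed x, y, z axes, in that order (R = Rz(yaw) Ry(pitch) Rx(roll)).
In Python, from plant import get_obs, capture, get_calibration, close_job gives the robot as it stands.
- The arm moves only by the tool carry_out, never from a script. Its argument "moves" is one flat list of numbers, 7 for each row, row after row: the shift along the tool's x, y, z normalised to -1 to 1, where 1 is 40 cm, then the turn, a rotation vector about the tool's x, y, z normalised to -1 to 1, where 1 is 30 degrees, then the opening, from 0 (shut) to 1 (fully open). A call has exactly 8 rows; each row is the pose to reach, as a shift and turn from the pose measured when the call began, along the tool's axes at that moment; what a row does not reach only later rows make up. A row lasts 1/10 s, in which the tool goes at most 50 mm and 8.59 degrees, less where a joint would pass 70% of its speed; a pose out of reach is approached as far as the arm can. A call with a number of a shift or a turn outside -1 to 1 is refused whole. A call with a gripper value outside its range is refused whole. The fingers move at their own pace and stop on an object; the grip force is fixed at half the most. Time passes only in rows, so rows that repeat a pose let the fingers close, or fill a call up. It gives the time, the measured TCP pose, the force and the opening at its end, in the units of the state.
- get_obs(): the state, without advancing time (a new reading comes with each control period).
- capture(name): name is "scene" or "top" or "wrist"; returns the picture (400x640x3 uint8, red, green, blue); there is no depth.
- get_calibration(name): a dict with "vfov" (degrees; the focal length in pixels is half the picture's height over the tangent of half this angle, whatever the lens; pixels are square), "cx", "cy" (the principal point, pixels), "dist" ([k1, k2, p1, p2, k3] as OpenCV has them; the pictures are not rectified), "cam_to_world" (4x4, takes a point from camera to world coordinates). Camera axes: x right, y up, looking along -z (the intrinsics and any distortion apply to the point x, -y, -z); pixel columns grow to the right and rows downward; lengths in mm; the calibration is good to about 2 mm. A picture is of the moment at which its call begins: read the wrist's pose just before it. get_calibration takes no time and is no camera call; for the wrist camera it gives the pose at the moment of the call.
- close_job(): hands the job in, once; it reports no verdict.
The state is a dict: "time": time; "joint_positions": joint angles; "dq": joint speeds; "tau": joint torques, N m; "tool_pos": TCP position; "tcp_rot": TCP orientation; "contact_force": force on the tool from outside, world axes, zero at the start; "moment": the same for the moment, N m; "grip_width": finger opening in mm.
Only numpy, scipy, OpenCV 4.12 (cv2) and the standard library are available. Lean on these libraries where they do the work, as an engineer would, in place of code of your own. Each camera call takes 0.05 s, during which the arm holds its last target.

## Working session

There is one attempt and no reset: what is moved stays moved. The work goes in short steps, Python scripts to look and compute and a tool call to move; the robot and the scene stay as the last step left them, time stands still between calls to the robot, and variables do not carry over. Pictures are saved under pics/ and viewed, and the job is handed in when it is done.

Besides the shell and the picture viewer there is one more tool, called after "Request:" as a command line: name --argument value ..., lists and objects as JSON in quotes. carry_out: Moves the arm, as the interface text tells. Scaled input: -1 to 1 covers 40 cm each way for a shift and 30 degrees each way for a turn. Its arguments: {"type":"object","properties":{"moves":{"type":"array","items":{"type":"number"}}},"required":["moves"]}

```bash
ls; mkdir -p pics; python3 - <<'E'
from plant import *
import cv2
print(get_obs())
for n in ["scene","top","wrist"]:
    c=get_calibration(n); print(n,c)
    im=capture(n); cv2.imwrite(f"pics/{n}0.png",im[:,:,::-1])
E
```

```text
pics
{'time': 0.0, 'joint_positions': array([-1.43401080e+00,  3.42710888e-01,  1.52504125e+00,  1.44190946e-06,
        1.27540014e+00, -1.46039153e-01]), 'dq': array([ 0.00158317, -0.00043489, -0.00074012, -0.00017984, -0.00082815,
       -0.00144934]), 'tau': array([ 1.15811695e-04, -4.31243598e+01, -2.44211608e+01,  7.18395668e-02,
        5.60213474e-02, -1.16346532e-04]), 'tool_pos': array([ 146.45390901, -503.70939582,  218.04266337]), 'tcp_rot': array([-3.14004983e+00, -2.28321028e-04,  2.82824079e-01]), 'contact_force': array([-0.7897225 , -0.27092455, -0.94984582]), 'moment': array([-0.01280476,  0.04596686,  0.01156603]), 'grip_width': 91.68285465581707}
scene {'vfov': 53.877365108154486, 'cx': 317.25695755654027, 'cy': 204.71296666433517, 'dist': array([-0.03301042,  0.        ,  0.        ,  0.        ,  0.        ]), 'cam_to_world': array([[-4.52475795e-01, -6.73741468e-01,  5.84241465e-01,
         1.29606092e+03],
       [ 8.91741493e-01, -3.47654306e-01,  2.89712950e-01,
         3.41261208e+02],
       [ 7.92243278e-03,  6.52080454e-01,  7.58108381e-01,
         1.0
[... 441 characters left out ...]
15e+01],
       [-1.58997880e-02,  1.50844059e-01,  9.88429697e-01,
         1.10975299e+03],
       [ 0.00000000e+00,  0.00000000e+00,  0.00000000e+00,
         1.00000000e+00]])}
wrist {'vfov': 69.47338918444413, 'cx': 320.26404322272833, 'cy': 199.9447351785005, 'dist': array([0.00452138, 0.        , 0.        , 0.        , 0.        ]), 'cam_to_world': array([[ 2.78772366e-01,  9.16481433e-01,  2.86962977e-01,
         2.25113048e+02],
       [-9.60356836e-01,  2.66299073e-01,  8.24593900e-02,
        -4.80745214e+02],
       [-8.45474801e-04, -2.98574256e-01,  9.54386032e-01,
         3.84435368e+02],
       [ 0.00000000e+00,  0.00000000e+00,  0.00000000e+00,
         1.00000000e+00]])}
```

View pics/scene0.png

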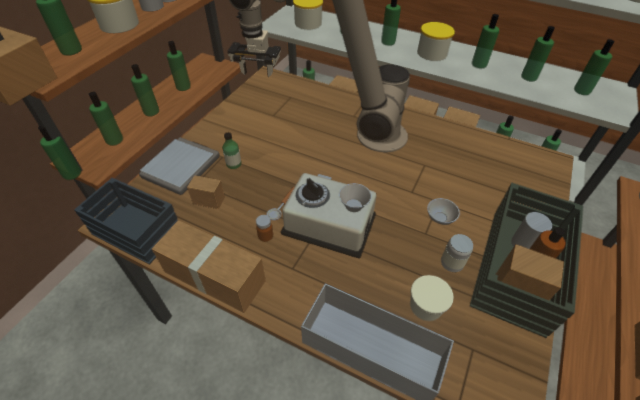

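View pics/top0.png

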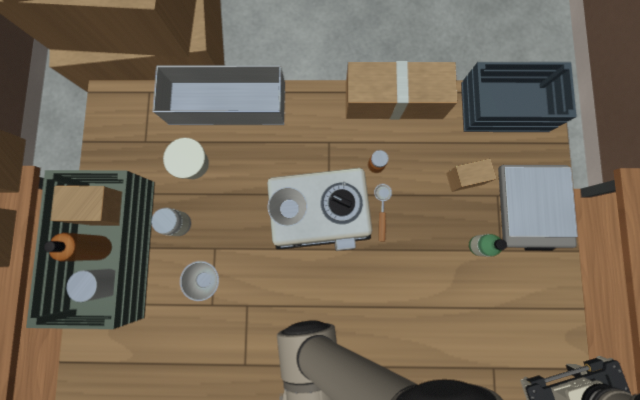

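View pics/wrist0.png

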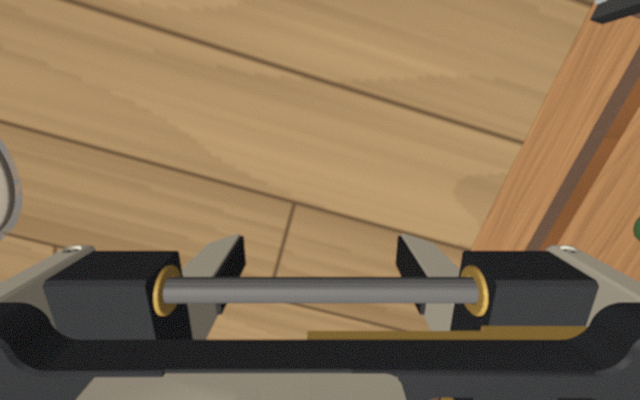

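The top view shows the mill at about (320,207), the dial at (342,202), the jar at (378,160) and the spoon at (382,210). I'll zoom in on the dial.

```bash
cat > h.py <<'E'
import numpy as np, cv2
from plant import *
def K(c):
    f=200/np.tan(np.radians(c["vfov"]/2)); return np.array([[f,0,c["cx"]],[0,f,c["cy"]],[0,0,1.]])
def plane(c,uv,z):
    p=cv2.undistortPoints(np.array(uv,float).reshape(-1,1,2),K(c),c["dist"]).reshape(-1,2)
    d=np.c_[p[:,0],-p[:,1],-np.ones(len(p))]@c["cam_to_world"][:3,:3].T
    o=c["cam_to_world"][:3,3]
    return o+d*((z-o[2])/d[:,2])[:,None]
def proj(c,P):
    M=np.linalg.inv(c["cam_to_world"]); q=np.atleast_2d(P)@M[:3,:3].T+M[:3,3]
    q=q*[1,-1,-1]
    return cv2.projectPoints(q,np.zeros(3),np.zeros(3),K(c),c["dist"])[0].reshape(-1,2)
E
python3 - <<'E'
from h import *
im=cv2.imread("pics/top0.png"); cv2.imwrite("pics/top0c.png",cv2.resize(im[160:260,260:410],None,fx=5,fy=5,interpolation=cv2.INTER_CUBIC))
c=get_calibration("top"); print(plane(c,[(342,202)],142)[0],plane(c,[(342,202)],172)[0])
E
```

```text
[540.30429443 -54.00249408 142.        ] [536.26292904 -52.80193538 172.        ]
```

View pics/top0c.png

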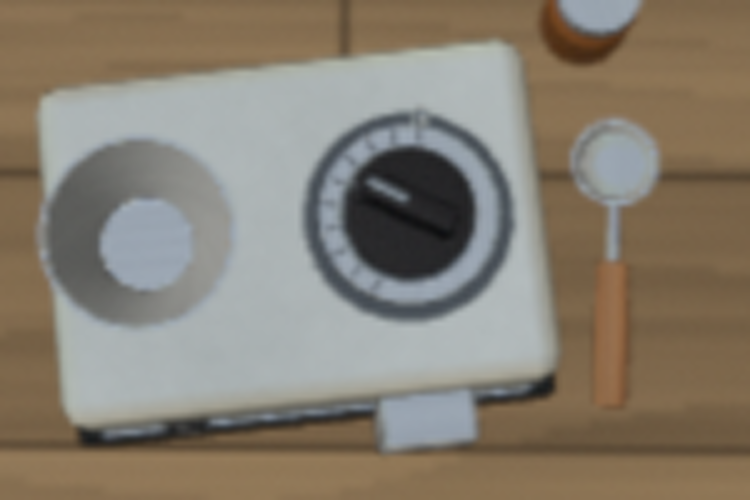

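```bash
cat >> h.py <<'E'
from scipy.spatial.transform import Rotation as Ro
def to(p,yaw,o=None):
    "normalised shift/turn from the present pose to TCP p, tool down with yaw"
    o=o or get_obs(); R=Ro.from_euler('xyz',o['tcp_rot'])
    s=R.inv().apply(np.array(p)-o['tool_pos'])
    t=(R.inv()*Ro.from_euler('xyz',[np.pi,0,yaw])).as_rotvec(degrees=True)
    return np.round(s/400,4),np.round(t/30,4)
E
python3 - <<'E'
from h import *
print(to([350,-270,265],.6),to([537,-53,265],.85))
E
```

```text
(array([ 0.6518, -0.4195, -0.1164]), array([-0.0021, -0.0007, -0.6058])) (array([ 1.2521, -0.81  , -0.1158]), array([-2.0000e-03, -1.0000e-03, -1.0833e+00]))
```

Request:
carry_out --moves '[0.1, -0.06, -0.1, 0, 0, -0.2, 1, 0.2, -0.12, -0.12, 0, 0, -0.3, 1, 0.3, -0.19, -0.12, 0, 0, -0.4, 1, 0.4, -0.26, -0.12, 0, 0, -0.5, 1, 0.5, -0.32, -0.12, 0, 0, -0.6, 1, 0.6, -0.39, -0.12, 0, 0, -0.7, 1, 0.7, -0.45, -0.12, 0, 0, -0.8, 1, 0.8, -0.52, -0.12, 0, 0, -0.9, 1]'

```text
time: 0.95
tool_pos: [396.7, -213.3, 266.5]
tcp_rot: [-3.141, -0.001, 0.756]
contact_force: [0.7, -0.4, 0.9]
grip_width: 91.8
```

```bash
python3 - <<'E'
from h import *
print(to([537,-53,262],.85))
E
```

```text
(array([ 0.53  , -0.051 ,  0.0116]), array([-0.0011, -0.0013, -0.1796]))
```

Request:
carry_out --moves '[0.1, -0.01, 0, 0, 0, -0.18, 1, 0.2, -0.02, 0, 0, 0, -0.18, 1, 0.3, -0.03, 0, 0, 0, -0.18, 1, 0.4, -0.04, 0, 0, 0, -0.18, 1, 0.5, -0.05, 0.01, 0, 0, -0.18, 1, 0.53, -0.05, 0.01, 0, 0, -0.18, 1, 0.53, -0.05, 0.01, 0, 0, -0.18, 1, 0.53, -0.05, 0.01, 0, 0, -0.18, 1]'

```text
time: 1.75
tool_pos: [536.6, -53.9, 262.4]
tcp_rot: [-3.14, 0.0, 0.85]
contact_force: [-0.6, -0.1, -0.7]
grip_width: 91.3
```

```bash
python3 - <<'E'
from h import *
im=capture("wrist"); cv2.imwrite("pics/w1.png",im[:,:,::-1]); o=get_obs();print(o['tool_pos'],o['tcp_rot'],o['joint_positions'])
c=get_calibration("wrist"); np.save("c1.npy",c,allow_pickle=True)
print(plane(c,[(320,200)],142))
E
```

```text
[536.51127993 -54.28401168 262.62774353] [-3.14077044e+00  3.16182355e-05  8.49290970e-01] [-2.43206926e-01  3.38822295e-01  1.40623862e+00  3.55710333e-04
  1.39727625e+00  4.78236900e-01]
[[531.17090784 -60.14058642 142.        ]]
```

View pics/w1.png

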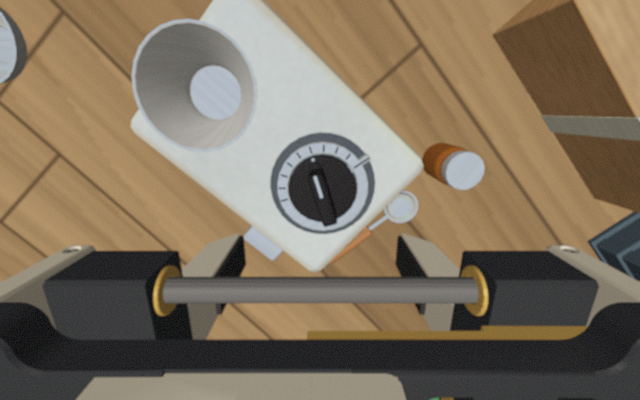

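The dial is centred near (322,185), its pointer is up at (313,160), and the tab is at (364,160). Zooming in to measure.

```bash
python3 - <<'E'
from h import *
im=cv2.imread("pics/w1.png"); cv2.imwrite("pics/w1c.png",cv2.resize(im[125:245,260:390],None,fx=5,fy=5,interpolation=cv2.INTER_CUBIC))
E
```

```text
(no output)
```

View pics/w1c.png

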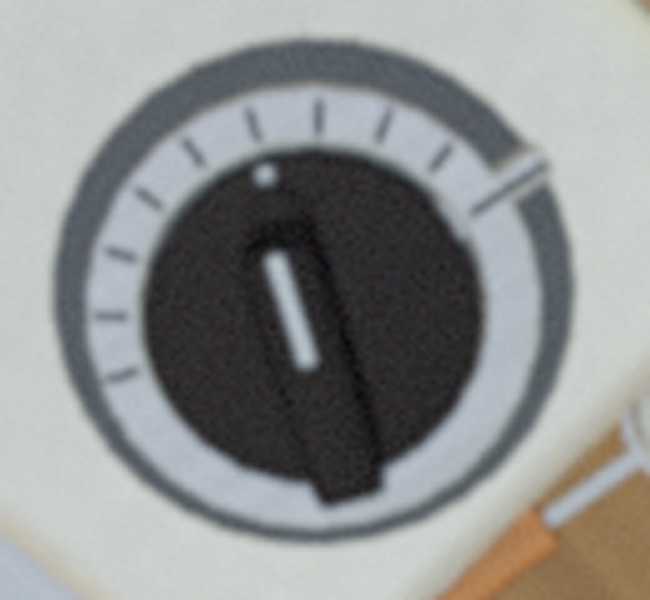

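```bash
cat >> h.py <<'E'
def dialfit(im,c,gu,z=142,rng=(40,52),dark_in=False):
    "collar top outer edge: sample radial rays in plane z, find light->dark step"
    from scipy.ndimage import map_coordinates
    g=cv2.cvtColor(im,cv2.COLOR_BGR2GRAY).astype(float)
    ctr=np.array(gu,float)
    for it in range(3):
        pts=[];rs=np.arange(rng[0],rng[1],.2)
        for a in np.radians(np.arange(0,360,3)):
            P=np.c_[ctr[0]+rs*np.cos(a),ctr[1]+rs*np.sin(a),np.full(len(rs),z)]
            uv=proj(c,P); v=map_coordinates(g,[uv[:,1],uv[:,0]],order=1)
            d=np.convolve(v,np.r_[np.ones(5),-np.ones(5)]/5,'valid')  # later minus earlier
            if not dark_in: d=-d
            i=d.argmax()
            if d[i]>40: pts.append(P[i+4,:2]+0.0)
        pts=np.array(pts)
        for k in range(5):
            A=np.c_[2*pts,np.ones(len(pts))]; s=np.linalg.lstsq(A,(pts**2).sum(1),rcond=None)[0]
            r=np.sqrt(s[2]+s[:2]@s[:2]); e=abs(np.hypot(*(pts-s[:2]).T)-r); pts=pts[e<max(2.5*np.median(e),.5)]
        ctr=s[:2]
    return ctr,r,len(pts),np.median(e)
E
python3 - <<'E'
from h import *
im=cv2.imread("pics/w1.png"); c=np.load("c1.npy",allow_pickle=True).item()
f=lambda x,y:((x+.5)/5-.5+260,(y+.5)/5-.5+125)
print(plane(c,[f(315,310)],142))
ctr,r,n,e=dialfit(im,c,plane(c,[f(315,310)],142)[0,:2]); print(ctr,r,n,e)
ang=lambda uv,z:np.degrees(np.arctan2(*(plane(c,[uv],z)[0,:2]-ctr)[::-1]))
print("long",ang(f(480,210),142),ang(f(540,167),142))
for p in [(440,155),(385,122),(320,115),(255,122),(195,150),(148,198),(120,254),(112,317),(120,376)]: print(ang(f(*p),142))
print("tip",ang(f(265,175),150),plane(c,[f(265,175)],150)[0,:2]-ctr)
a=plane(c,[f(275,255),f(310,365)],186)[:,:2];d=a[0]-a[1];print("line",a-ctr,np.degrees(np.arctan2(d[1],d[0])))
ct=get_calibration("top");im=cv2.imread("pics/top0.png")
print(dialfit(im,ct,[540,-54]))
E
```

```text
[[542.71392206 -51.07648737 142.        ]]Traceback (most recent call last):
  File "<stdin>", line 5, in <module>
  File "h.py", line 37, in dialfit
    A=np.c_[2*pts,np.ones(len(pts))]; s=np.linalg.lstsq(A,(pts**2).sum(1),rcond=None)[0]
                                                          ~~~~~~~~~~~~^^^
    return umr_sum(a, axis, dtype, out, keepdims, initial, where)
numpy.exceptions.AxisError: axis 1 is out of bounds for array of dimension 1
```

```bash
sed -i 's/np.ones(5),-np.ones(5)\]\/5/np.ones(10),-np.ones(10)]\/10/; s/d\[i\]>40/d[i]>15/; s/P\[i+4,:2\]+0.0/P[i+9,:2]+0.0/; s/rng=(40,52)/rng=(39,55)/' h.py
cat > m.py <<'E'
from h import *
im=cv2.imread("pics/w1.png"); c=np.load("c1.npy",allow_pickle=True).item()
f=lambda x,y:((x+.5)/5-.5+260,(y+.5)/5-.5+125)
ctr,r,n,e=dialfit(im,c,plane(c,[f(315,310)],142)[0,:2]); print(ctr,r,n,e)
ang=lambda uv,z:np.degrees(np.arctan2(*(plane(c,[uv],z)[0,:2]-ctr)[::-1]))
print("long",ang(f(480,210),142),ang(f(540,167),142))
for p in [(440,155),(385,122),(320,115),(255,122),(195,150),(148,198),(120,254),(112,317),(120,376)]: print(ang(f(*p),142))
print("tip",ang(f(265,175),150),plane(c,[f(265,175)],150)[0,:2]-ctr)
a=plane(c,[f(275,255),f(310,365)],186)[:,:2];d=a[0]-a[1];print("line",a-ctr,np.degrees(np.arctan2(d[1],d[0])))
ct=get_calibration("top");im=cv2.imread("pics/top0.png")
print(dialfit(im,ct,[540,-54]))
E
python3 m.py
```

```text
[541.3891934  -51.94654894] 46.79096908286215 115 0.1886343458854185
long -7.7413109795264194 -6.9321309438389855
11.584994988690227
29.10853008633752
46.82701912800366
64.76179493634027
83.01497610158552
101.90956077435995
119.94557269222324
138.59591783971547
156.16370807906733
tip 65.69483817347097 [13.22021704 29.27250341]
line [[ 9.98918376 21.69265332]
 [ 1.46351403  2.85622451]] 65.64772996453759
(array([539.59046173, -52.18181047]), np.float64(46.75959772714543), 103, np.float64(0.273796541780186))
```

The collar's +x is at −7° in world axes and the pointer is at 65.7°, so the dial is 4 clicks open. The axis is at about (541,−52). Next I'll go down onto it.

```bash
python3 - <<'E'
from h import *
print(to([541,-52,200],1.147),to([541,-52,173],1.147))
E
```

```text
(array([0.0117, 0.0048, 0.1566]), array([-1.600e-03, -2.000e-04, -5.686e-01])) (array([0.0117, 0.0048, 0.2241]), array([-1.600e-03, -2.000e-04, -5.686e-01]))
```

Request:
carry_out --moves '[0.012, 0.005, 0.02, -0.0016, 0, -0.28, 0.5, 0.012, 0.005, 0.06, -0.0016, 0, -0.5687, 0.5, 0.012, 0.005, 0.1, -0.0016, 0, -0.5687, 0.5, 0.012, 0.005, 0.13, -0.0016, 0, -0.5687, 0.5, 0.012, 0.005, 0.16, -0.0016, 0, -0.5687, 0.5, 0.012, 0.005, 0.19, -0.0016, 0, -0.5687, 0.5, 0.012, 0.005, 0.215, -0.0016, 0, -0.5687, 0.5, 0.012, 0.005, 0.224, -0.0016, 0, -0.5687, 0.5]'

```text
time: 2.6
tool_pos: [540.6, -52.0, 171.8]
tcp_rot: [-3.14, 0.0, 1.147]
contact_force: [0.5, 0.4, -0.5]
grip_width: 45.7
```

```bash
python3 - <<'E'
from h import *
im=capture("wrist"); cv2.imwrite("pics/w2.png",im[:,:,::-1]); o=get_obs();print(o)
np.save("c2.npy",get_calibration("wrist"),allow_pickle=True)
E
```

```text
{'time': 2.65, 'joint_positions': array([-2.36834812e-01,  4.17213254e-01,  1.54490627e+00,  3.84801448e-05,
        1.18117122e+00,  1.86963355e-01]), 'dq': array([-0.00110069, -0.0102514 , -0.02059145, -0.00026827,  0.02441661,
       -0.00166305]), 'tau': array([-2.90552858e-02, -4.70021510e+01, -2.40179300e+01,  8.21726024e-02,
       -4.00866440e-02,  1.17550942e-03]), 'tool_pos': array([540.65196221, -51.88836513, 171.82969968]), 'tcp_rot': array([-3.13991755e+00,  2.80682490e-04,  1.14698375e+00]), 'contact_force': array([-0.07526926, -0.1110041 ,  0.09039082]), 'moment': array([-3.69257523e-03, -4.81071118e-02, -4.21487900e-05]), 'grip_width': 46.04278683390267}
```

View pics/w2.png

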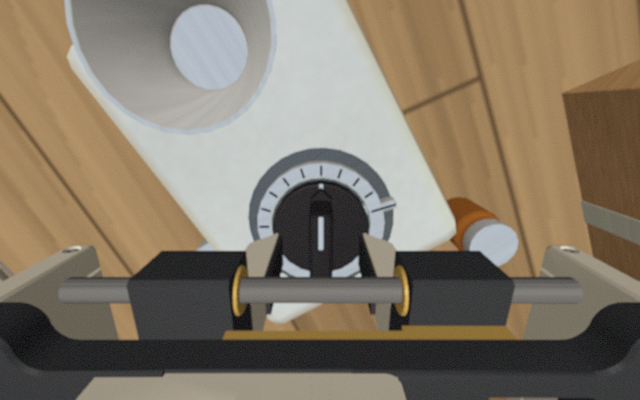

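The bar sits centred between the fingers (column 321, finger midpoint about 320). Closing now.

Request:
carry_out --moves '[0, 0, 0, 0, 0, 0, 0.3, 0, 0, 0, 0, 0, 0, 0.2, 0, 0, 0, 0, 0, 0, 0.1, 0, 0, 0, 0, 0, 0, 0, 0, 0, 0, 0, 0, 0, 0, 0, 0, 0, 0, 0, 0, 0, 0, 0, 0, 0, 0, 0, 0, 0, 0, 0, 0, 0, 0, 0]'

```text
time: 3.45
tool_pos: [540.8, -51.9, 172.1]
tcp_rot: [-3.14, 0.0, 1.147]
contact_force: [0.0, 1.1, 2.4]
grip_width: 13.4
```

```bash
cat > s.py <<'E'
from h import *
o=get_obs(); print(round(o['time'],2),o['tool_pos'].round(2),o['tcp_rot'].round(4),'F',o['contact_force'].round(2),'M',o['moment'].round(3),round(o['grip_width'],2), 'tau6',o['tau'][5].round(4))
print('yaw rel collar deg',round(np.degrees(o['tcp_rot'][2])+7.1,2))
E
python3 s.py
```

```text
3.45 [540.81 -51.89 172.09] [-3.1404e+00  1.0000e-04  1.1470e+00] F [0.05 1.09 2.43] M [-0.011  0.003  0.026] 13.4 tau6 -0.007
yaw rel collar deg 72.82
```

Gripped, with little side load. Turning clockwise (+ about tool z) by 28°.

Request:
carry_out --moves '[0, 0, 0, 0, 0, 0.12, 0, 0, 0, 0, 0, 0, 0.25, 0, 0, 0, 0, 0, 0, 0.38, 0, 0, 0, 0, 0, 0, 0.5, 0, 0, 0, 0, 0, 0, 0.63, 0, 0, 0, 0, 0, 0, 0.76, 0, 0, 0, 0, 0, 0, 0.88, 0, 0, 0, 0, 0, 0, 0.93, 0]'

```text
time: 4.25
tool_pos: [540.9, -52.0, 172.1]
tcp_rot: [-3.141, 0.001, 0.658]
contact_force: [1.1, 0.3, 1.0]
grip_width: 13.4
```

```bash
python3 s.py
```

```text
4.25 [540.94 -51.99 172.12] [-3.141e+00  5.000e-04  6.585e-01] F [1.06 0.31 1.03] M [-0.118 -0.133  0.045] 13.44 tau6 0.0708
yaw rel collar deg 44.83
```

Request:
carry_out --moves '[0, 0, 0, 0, 0, 0.12, 0, 0, 0, 0, 0, 0, 0.25, 0, 0, 0, 0, 0, 0, 0.38, 0, 0, 0, 0, 0, 0, 0.5, 0, 0, 0, 0, 0, 0, 0.63, 0, 0, 0, 0, 0, 0, 0.76, 0, 0, 0, 0, 0, 0, 0.88, 0, 0, 0, 0, 0, 0, 0.95, 0]'

```text
time: 5.05
tool_pos: [541.0, -52.2, 172.1]
tcp_rot: [3.142, 0.001, 0.16]
contact_force: [1.9, -0.7, 0.5]
grip_width: 13.5
```

```bash
python3 s.py;  python3 - <<'E'
from h import *
im=capture("wrist")
np.save("c3.npy",get_calibration("wrist"),allow_pickle=True)
im=im[:,:,::-1].copy();cv2.imwrite("pics/w3.png",im);cv2.imwrite("pics/w3c.png",cv2.resize(im[130:280,235:405],None,fx=4,fy=4,interpolation=cv2.INTER_CUBIC))
E
```

```text
5.05 [541.03 -52.18 172.1 ] [3.1415e+00 7.0000e-04 1.5970e-01] F [ 1.93 -0.7   0.52] M [-0.096 -0.075  0.168] 13.5 tau6 -0.103
yaw rel collar deg 16.25
```

View pics/w3c.png

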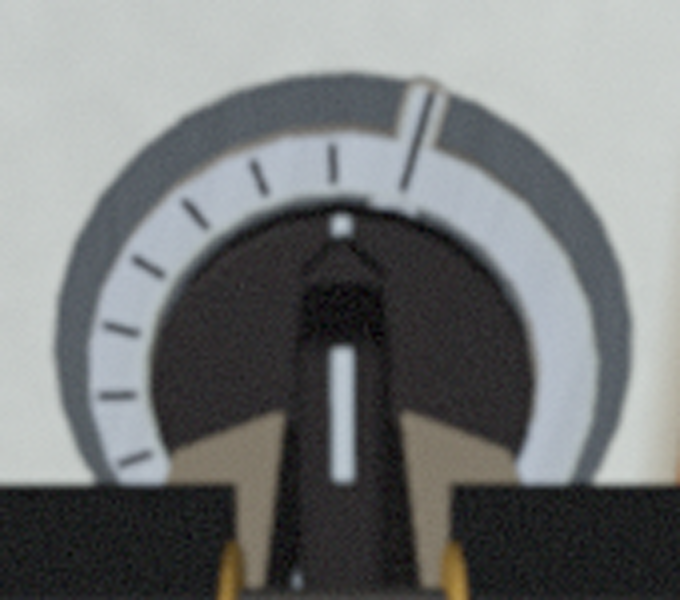

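The dial follows the gripper: its tip is in line with the bar at (340,225), one click from the long line. Mz is rising as expected from the detent. I'll take smaller steps from here.

Request:
carry_out --moves '[0, 0, 0, 0, 0, 0.04, 0, 0, 0, 0, 0, 0, 0.08, 0, 0, 0, 0, 0, 0, 0.12, 0, 0, 0, 0, 0, 0, 0.16, 0, 0, 0, 0, 0, 0, 0.2, 0, 0, 0, 0, 0, 0, 0.24, 0, 0, 0, 0, 0, 0, 0.28, 0, 0, 0, 0, 0, 0, 0.3, 0]'

```text
time: 5.9
tool_pos: [541.0, -52.2, 172.1]
tcp_rot: [3.141, 0.001, 0.0]
contact_force: [0.6, -1.0, 0.6]
grip_width: 13.4
```

```bash
python3 s.py
```

```text
5.9 [541.01 -52.25 172.1 ] [3.1413e+00 7.0000e-04 0.0000e+00] F [ 0.6  -1.04  0.58] M [-0.116 -0.003  0.013] 13.37 tau6 -0.02
yaw rel collar deg 7.1
```

Request:
carry_out --moves '[0, 0, 0, 0, 0, 0.02, 0, 0, 0, 0, 0, 0, 0.04, 0, 0, 0, 0, 0, 0, 0.06, 0, 0, 0, 0, 0, 0, 0.08, 0, 0, 0, 0, 0, 0, 0.1, 0, 0, 0, 0, 0, 0, 0.1, 0, 0, 0, 0, 0, 0, 0.1, 0, 0, 0, 0, 0, 0, 0.1, 0]'

```text
time: 6.7
tool_pos: [541.0, -52.3, 172.1]
tcp_rot: [3.141, 0.001, -0.052]
contact_force: [0.7, -1.5, 0.8]
grip_width: 13.2
```

```bash
python3 s.py
```

```text
6.7 [541.   -52.28 172.11] [ 3.1413e+00  6.0000e-04 -5.2300e-02] F [ 0.73 -1.48  0.82] M [-0.095 -0.032 -0.053] 13.23 tau6 -0.0522
yaw rel collar deg 4.1
```

Request:
carry_out --moves '[0, 0, 0, 0, 0, 0.01, 0, 0, 0, 0, 0, 0, 0.02, 0, 0, 0, 0, 0, 0, 0.03, 0, 0, 0, 0, 0, 0, 0.035, 0, 0, 0, 0, 0, 0, 0.035, 0, 0, 0, 0, 0, 0, 0.035, 0, 0, 0, 0, 0, 0, 0.035, 0, 0, 0, 0, 0, 0, 0.035, 0]'

```text
time: 7.5
tool_pos: [541.0, -52.3, 172.1]
tcp_rot: [3.141, 0.001, -0.071]
contact_force: [-0.1, -1.1, 1.0]
grip_width: 13.1
```

```bash
python3 s.py
```

```text
7.5 [541.02 -52.27 172.11] [ 3.1413e+00  6.0000e-04 -7.0600e-02] F [-0.06 -1.09  0.99] M [-0.176 -0.052 -0.05 ] 13.12 tau6 -0.0458
yaw rel collar deg 3.05
```

Request:
carry_out --moves '[0, 0, 0, 0, 0, 0.01, 0, 0, 0, 0, 0, 0, 0.02, 0, 0, 0, 0, 0, 0, 0.03, 0, 0, 0, 0, 0, 0, 0.035, 0, 0, 0, 0, 0, 0, 0.035, 0, 0, 0, 0, 0, 0, 0.035, 0, 0, 0, 0, 0, 0, 0.035, 0, 0, 0, 0, 0, 0, 0.035, 0]'

```text
time: 8.3
tool_pos: [541.0, -52.3, 172.1]
tcp_rot: [3.141, 0.001, -0.089]
contact_force: [0.7, -2.1, 0.9]
grip_width: 13.5
```

```bash
python3 s.py
```

```text
8.3 [541.01 -52.29 172.09] [ 3.1412e+00  7.0000e-04 -8.8900e-02] F [ 0.69 -2.05  0.87] M [-0.202  0.045 -0.022] 13.53 tau6 -0.0552
yaw rel collar deg 2.01
```

Request:
carry_out --moves '[0, 0, 0, 0, 0, 0.01, 0, 0, 0, 0, 0, 0, 0.02, 0, 0, 0, 0, 0, 0, 0.03, 0, 0, 0, 0, 0, 0, 0.035, 0, 0, 0, 0, 0, 0, 0.035, 0, 0, 0, 0, 0, 0, 0.035, 0, 0, 0, 0, 0, 0, 0.035, 0, 0, 0, 0, 0, 0, 0.035, 0]'

```text
time: 9.1
tool_pos: [541.0, -52.3, 172.1]
tcp_rot: [3.141, 0.001, -0.107]
contact_force: [-0.1, -1.7, -0.7]
grip_width: 13.7
```

```bash
python3 s.py
```

```text
9.1 [541.01 -52.29 172.12] [ 3.1412e+00  6.0000e-04 -1.0720e-01] F [-0.09 -1.7  -0.74] M [-0.158  0.005 -0.044] 13.71 tau6 -0.0126
yaw rel collar deg 0.96
```

Request:
carry_out --moves '[0, 0, 0, 0, 0, 0.01, 0, 0, 0, 0, 0, 0, 0.02, 0, 0, 0, 0, 0, 0, 0.03, 0, 0, 0, 0, 0, 0, 0.035, 0, 0, 0, 0, 0, 0, 0.035, 0, 0, 0, 0, 0, 0, 0.035, 0, 0, 0, 0, 0, 0, 0.035, 0, 0, 0, 0, 0, 0, 0.035, 0]'

```text
time: 9.9
tool_pos: [541.0, -52.3, 172.1]
tcp_rot: [3.141, 0.001, -0.126]
contact_force: [-0.5, -2.2, 1.5]
grip_width: 13.6
```

```bash
python3 s.py
```

```text
9.9 [541.02 -52.3  172.11] [ 3.1412e+00  6.0000e-04 -1.2550e-01] F [-0.49 -2.2   1.48] M [-0.165 -0.062  0.067] 13.59 tau6 0.0846
yaw rel collar deg -0.09
```

Request:
carry_out --moves '[0, 0, 0, 0, 0, 0.005, 0, 0, 0, 0, 0, 0, 0.01, 0, 0, 0, 0, 0, 0, 0.015, 0, 0, 0, 0, 0, 0, 0.02, 0, 0, 0, 0, 0, 0, 0.02, 0, 0, 0, 0, 0, 0, 0.02, 0, 0, 0, 0, 0, 0, 0.02, 0, 0, 0, 0, 0, 0, 0.02, 0]'

```text
time: 10.7
tool_pos: [541.0, -52.3, 172.1]
tcp_rot: [3.141, 0.001, -0.136]
contact_force: [0.1, 0.0, 0.5]
grip_width: 13.3
```

```bash
python3 s.py
```

```text
10.7 [541.02 -52.28 172.11] [ 3.1412e+00  6.0000e-04 -1.3600e-01] F [0.06 0.04 0.53] M [-0.145 -0.042  0.178] 13.32 tau6 0.132
yaw rel collar deg -0.69
```

Request:
carry_out --moves '[0, 0, 0, 0, 0, 0.005, 0, 0, 0, 0, 0, 0, 0.01, 0, 0, 0, 0, 0, 0, 0.015, 0, 0, 0, 0, 0, 0, 0.02, 0, 0, 0, 0, 0, 0, 0.02, 0, 0, 0, 0, 0, 0, 0.02, 0, 0, 0, 0, 0, 0, 0.02, 0, 0, 0, 0, 0, 0, 0.02, 0]'

```text
time: 11.5
tool_pos: [541.0, -52.3, 172.1]
tcp_rot: [3.141, 0.001, -0.146]
contact_force: [-0.1, -0.2, 0.9]
grip_width: 13.4
```

```bash
python3 s.py; python3 -c "
from h import *
for i in range(3):
    capture('top'); o=get_obs(); print(o['moment'].round(3),o['tau'][5].round(3))"
```

```text
11.5 [541.03 -52.27 172.12] [ 3.1412e+00  5.0000e-04 -1.4650e-01] F [-0.1  -0.17  0.86] M [-0.177 -0.018  0.166] 13.35 tau6 0.149
yaw rel collar deg -1.29
[-0.177  0.005  0.167] 0.149
[-0.108  0.014  0.145] 0.149
[-0.19  -0.026  0.12 ] 0.149
```

```bash
python3 - <<'E'
from h import *
im=capture("wrist")
np.save("c4.npy",get_calibration("wrist"),allow_pickle=True)
im=im[:,:,::-1].copy();cv2.imwrite("pics/w4.png",im);cv2.imwrite("pics/w4c.png",cv2.resize(im[130:280,235:405],None,fx=4,fy=4,interpolation=cv2.INTER_CUBIC))
E
```

```text
(no output)
```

View pics/w4c.png

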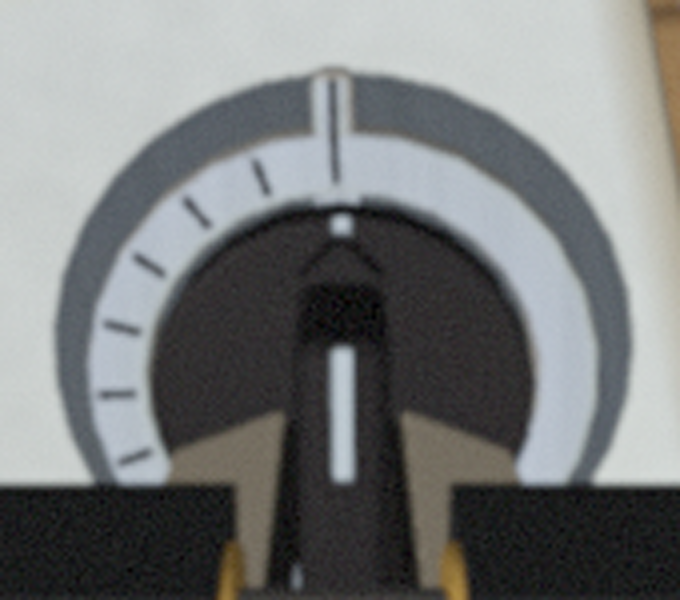

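The tip is within about 1° past the long line and the dial still follows without slipping, so the stop may not be fully loaded yet. I'll continue in half-degree steps.

Request:
carry_out --moves '[0, 0, 0, 0, 0, 0.005, 0, 0, 0, 0, 0, 0, 0.01, 0, 0, 0, 0, 0, 0, 0.015, 0, 0, 0, 0, 0, 0, 0.015, 0, 0, 0, 0, 0, 0, 0.015, 0, 0, 0, 0, 0, 0, 0.015, 0, 0, 0, 0, 0, 0, 0.015, 0, 0, 0, 0, 0, 0, 0.015, 0]'

```text
time: 12.5
tool_pos: [541.0, -52.3, 172.1]
tcp_rot: [3.141, 0.001, -0.154]
contact_force: [0.1, -1.4, 0.1]
grip_width: 13.0
```

```bash
python3 s.py
```

```text
12.5 [541.02 -52.27 172.12] [ 3.1412e+00  6.0000e-04 -1.5430e-01] F [ 0.13 -1.41  0.15] M [-0.246 -0.007  0.19 ] 13.03 tau6 0.1904
yaw rel collar deg -1.74
```

Request:
carry_out --moves '[0, 0, 0, 0, 0, 0.005, 0, 0, 0, 0, 0, 0, 0.01, 0, 0, 0, 0, 0, 0, 0.015, 0, 0, 0, 0, 0, 0, 0.02, 0, 0, 0, 0, 0, 0, 0.02, 0, 0, 0, 0, 0, 0, 0.02, 0, 0, 0, 0, 0, 0, 0.02, 0, 0, 0, 0, 0, 0, 0.02, 0]'

```text
time: 13.3
tool_pos: [541.0, -52.3, 172.1]
tcp_rot: [3.141, 0.001, -0.165]
contact_force: [-0.0, -1.9, 0.4]
grip_width: 13.7
```

```bash
python3 s.py
```

```text
13.3 [541.02 -52.29 172.12] [ 3.1412e+00  5.0000e-04 -1.6480e-01] F [-0.   -1.9   0.41] M [-0.262  0.023  0.231] 13.69 tau6 0.2542
yaw rel collar deg -2.34
```

Request:
carry_out --moves '[0, 0, 0, 0, 0, 0.005, 0, 0, 0, 0, 0, 0, 0.01, 0, 0, 0, 0, 0, 0, 0.015, 0, 0, 0, 0, 0, 0, 0.02, 0, 0, 0, 0, 0, 0, 0.025, 0, 0, 0, 0, 0, 0, 0.025, 0, 0, 0, 0, 0, 0, 0.025, 0, 0, 0, 0, 0, 0, 0.025, 0]'

```text
time: 14.1
tool_pos: [541.0, -52.3, 172.2]
tcp_rot: [3.141, 0.0, -0.178]
contact_force: [-0.4, -1.8, 1.1]
grip_width: 13.5
```

```bash
python3 s.py;python3 - <<'E'
from h import *
im=capture("wrist")
print(get_obs()['moment'][2])
im=im[:,:,::-1].copy();cv2.imwrite("pics/w5.png",im);cv2.imwrite("pics/w5c.png",cv2.resize(im[130:280,235:405],None,fx=4,fy=4,interpolation=cv2.INTER_CUBIC))
E
```

```text
14.1 [541.03 -52.33 172.16] [ 3.1411e+00  5.0000e-04 -1.7780e-01] F [-0.36 -1.84  1.14] M [-0.319  0.02   0.363] 13.52 tau6 0.3419
yaw rel collar deg -3.09
0.28732279610097916
```

View pics/w5c.png

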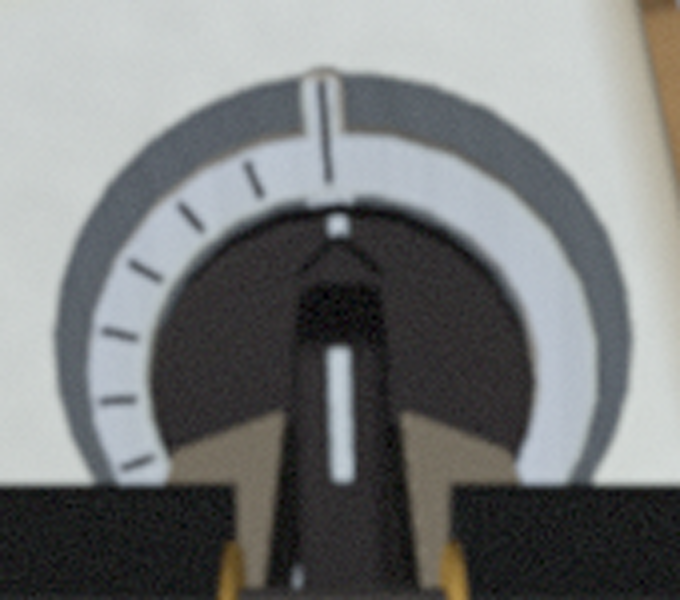

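The bar has begun to lag the gripper: its line tilts from 338 to 342 while the torque keeps rising. So the dial is on the stop at about 0.34 N m. I'll hold with a tiny increment.

Request:
carry_out --moves '[0, 0, 0, 0, 0, 0.005, 0, 0, 0, 0, 0, 0, 0.008, 0, 0, 0, 0, 0, 0, 0.008, 0, 0, 0, 0, 0, 0, 0.008, 0, 0, 0, 0, 0, 0, 0.008, 0, 0, 0, 0, 0, 0, 0.008, 0, 0, 0, 0, 0, 0, 0.008, 0, 0, 0, 0, 0, 0, 0.008, 0]'

```text
time: 14.95
tool_pos: [541.0, -52.3, 172.1]
tcp_rot: [3.141, 0.001, -0.182]
contact_force: [-0.4, -2.4, 1.0]
grip_width: 13.4
```

```bash
python3 s.py
```

```text
14.95 [541.01 -52.32 172.13] [ 3.1411e+00  6.0000e-04 -1.8200e-01] F [-0.45 -2.43  0.97] M [-0.266 -0.036  0.298] 13.42 tau6 0.3699
yaw rel collar deg -3.33
```

Held for over 0.8 s at about 0.35 N m (roughly 12 N). Now turning back anticlockwise by about 75° at the gripper.

Request:
carry_out --moves '[0, 0, 0, 0, 0, -0.12, 0, 0, 0, 0, 0, 0, -0.25, 0, 0, 0, 0, 0, 0, -0.38, 0, 0, 0, 0, 0, 0, -0.5, 0, 0, 0, 0, 0, 0, -0.63, 0, 0, 0, 0, 0, 0, -0.76, 0, 0, 0, 0, 0, 0, -0.88, 0, 0, 0, 0, 0, 0, -0.93, 0]'

```text
time: 15.75
tool_pos: [541.0, -52.2, 172.1]
tcp_rot: [-3.141, 0.001, 0.306]
contact_force: [-0.2, -1.1, 1.8]
grip_width: 13.8
```

```bash
python3 s.py
```

```text
15.75 [541.01 -52.15 172.11] [-3.1413e+00  5.0000e-04  3.0570e-01] F [-0.22 -1.11  1.8 ] M [-0.167 -0.035 -0.089] 13.82 tau6 -0.1215
yaw rel collar deg 24.62
```

Request:
carry_out --moves '[0, 0, 0, 0, 0, -0.12, 0, 0, 0, 0, 0, 0, -0.25, 0, 0, 0, 0, 0, 0, -0.38, 0, 0, 0, 0, 0, 0, -0.5, 0, 0, 0, 0, 0, 0, -0.63, 0, 0, 0, 0, 0, 0, -0.76, 0, 0, 0, 0, 0, 0, -0.88, 0, 0, 0, 0, 0, 0, -0.93, 0]'

```text
time: 16.55
tool_pos: [540.9, -51.9, 172.1]
tcp_rot: [-3.141, 0.0, 0.793]
contact_force: [-0.7, -0.3, 0.8]
grip_width: 13.7
```

```bash
python3 s.py
```

```text
16.55 [540.91 -51.93 172.11] [-3.1406e+00  1.0000e-04  7.9350e-01] F [-0.68 -0.31  0.8 ] M [-0.126  0.007 -0.005] 13.67 tau6 0.0002
yaw rel collar deg 52.56
```

Request:
carry_out --moves '[0, 0, 0, 0, 0, -0.12, 0, 0, 0, 0, 0, 0, -0.25, 0, 0, 0, 0, 0, 0, -0.38, 0, 0, 0, 0, 0, 0, -0.5, 0, 0, 0, 0, 0, 0, -0.6, 0, 0, 0, 0, 0, 0, -0.66, 0, 0, 0, 0, 0, 0, -0.66, 0, 0, 0, 0, 0, 0, -0.66, 0]'

```text
time: 17.35
tool_pos: [540.8, -51.8, 172.1]
tcp_rot: [-3.14, -0.0, 1.138]
contact_force: [-0.7, -0.9, 0.9]
grip_width: 13.8
```

```bash
python3 s.py;python3 - <<'E'
from h import *
im=capture("wrist")
c=get_calibration("wrist");np.save("c6.npy",c,allow_pickle=True)
im=im[:,:,::-1].copy();cv2.imwrite("pics/w6.png",im);cv2.imwrite("pics/w6c.png",cv2.resize(im[130:280,235:405],None,fx=4,fy=4,interpolation=cv2.INTER_CUBIC))
E
```

```text
17.35 [540.83 -51.84 172.12] [-3.1404e+00 -3.0000e-04  1.1376e+00] F [-0.75 -0.87  0.94] M [-0.198  0.018  0.052] 13.79 tau6 0.0183
yaw rel collar deg 72.28
```

View pics/w6c.png

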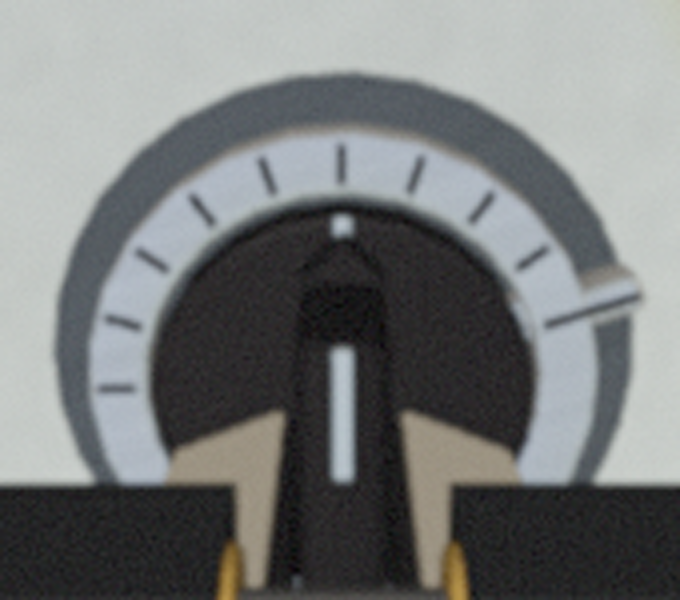

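The pointer tip at (341,225) lines up with the fourth short line at (341,165). I'll open to about 46 mm and then go straight up.

Request:
carry_out --moves '[0, 0, 0, 0, 0, 0, 0.25, 0, 0, 0, 0, 0, 0, 0.5, 0, 0, 0, 0, 0, 0, 0.5, 0, 0, 0, 0, 0, 0, 0.5, 0, 0, 0, 0, 0, 0, 0.5, 0, 0, -0.05, 0, 0, 0, 0.5, 0, 0, -0.12, 0, 0, 0, 0.5, 0, 0, -0.2, 0, 0, 0, 0.5]'

```text
time: 18.2
tool_pos: [540.4, -51.8, 252.3]
tcp_rot: [-3.138, 0.0, 1.138]
contact_force: [0.5, 1.0, -0.1]
grip_width: 45.7
```

```bash
python3 s.py;python3 - <<'E'
from h import *
im=capture("wrist")
c=get_calibration("wrist");np.save("c7.npy",c,allow_pickle=True)
im=im[:,:,::-1].copy();cv2.imwrite("pics/w7.png",im);cv2.imwrite("pics/w7c.png",cv2.resize(im[125:245,260:390],None,fx=5,fy=5,interpolation=cv2.INTER_CUBIC))
im=capture("top");cv2.imwrite("pics/top7.png",im[:,:,::-1])
E
```

```text
18.2 [540.4  -51.77 252.31] [-3.1383e+00  1.0000e-04  1.1376e+00] F [ 0.47  0.99 -0.09] M [-0.032 -0.089 -0.005] 45.74 tau6 -0.0033
yaw rel collar deg 72.28
```

View pics/w7c.png

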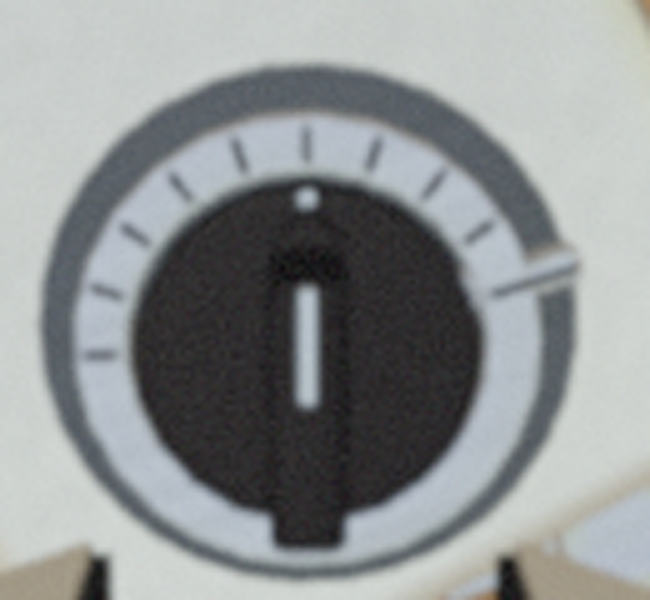

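View pics/top7.png

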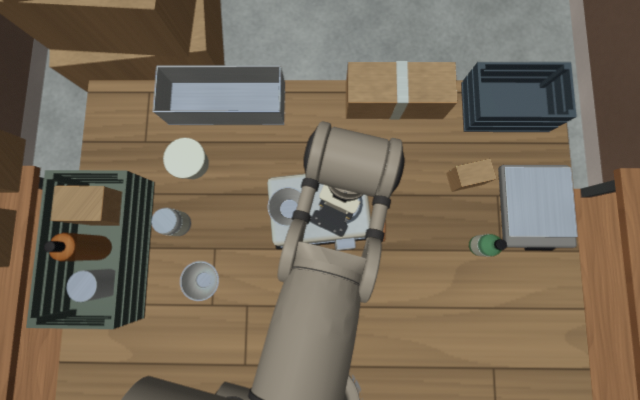

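Released, the pointer (306,197) stands exactly at the fourth short line (307,145). The things visible haven't moved, so I'm handing in.

```bash
python3 s.py; python3 -c "
from plant import close_job; print(close_job())"
```

```text
18.3 [542.96 -52.33 256.6 ] [ 3.1345e+00 -2.0000e-03  1.1378e+00] F [ 0.72 -0.14 -0.18] M [-0.012 -0.07   0.05 ] 45.91 tau6 -0.0055
yaw rel collar deg 72.29
the job is handed in; nothing more can be done
None
```

The dial is set four clicks back from its stop and released, and I handed the job in at 18.3 s.

- **Stop:** I gripped the bar once, turned it clockwise about 73°, and eased it onto the stop in small steps. I held it there for about 0.8 s at roughly 0.3–0.37 N m, which is about 11–13 N if all of it reached the stop. Part of that moment is detent and friction, so the true stop force is somewhat lower and was not measured directly.
- **Contact evidence:** The dial began to lag behind the gripper as the moment rose, which shows it was on the stop. At first the moment rose slowly and unevenly, and the noisy moment reading and the joint torque disagreed by up to 0.07 N m.
- **Turn back:** I turned it anticlockwise to about 72° from the collar's long line, opened the fingers and lifted straight up.
- **Final picture:** With the gripper clear, the pointer stands on the fourth short line after the long one, and the force reading is within noise of zero.
- **Things around:** In the last top view the tub, can, bowl, bottle and carton are where they were at the start. The arm hid the jar and spoon in that view. I felt no unexpected contact there, but I did not re-check them by camera.

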